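# Lay two choke cases on the sloping rest, heavy end down

### The arm

A 6-joint arm with a two-finger parallel gripper is mounted at the origin on a cart in front of the work surface, level with it; the furniture and walls round the work are solid. World frame = base frame: x ahead of the robot, y to its left, z up, the work surface at z = 0. Lengths are in m, angles in rad, forces in N, time in s.
With the tool pointing down it reaches from about 0.25 to 0.775 m from the base axis. Payload 4 kg.
Tool frame: the origin (TCP) lies at the very end of the fingers, on their centre line; the grasp point (between the pads) lies 19 mm behind it (arm.grip_depth is the distance from the TCP to the grasp point, in m); z points along the fingers, y is the line along which they close (so a half turn about z gives the same grasp; the last joint's range is limited). The gripper opens to 94 mm and grips with 3 to 60 N. Pads are 16 mm wide; open, the fingers measure 119 mm over their backs; the gripper's body (75 mm by 177 mm) begins 78 mm behind the grasp point.
Start: joints at [1.01, 0.087, 1.371, -0, 1.684, -0.103], TCP at [0.243, 0.493, 0.18] pointing down, gripper open.
Joint ranges: [-3.1, 3.1], [-0.76, 2.03], [0.27, 2.55], [-1.08, 4.22], [0.17, 2.65], [-2.57, 2.57]. Speed limits (rad/s): [2.79, 2.79, 3.14, 3.14, 3.14, 3.14].

### API

Orientations are given as a rotation vector (axis times angle).
In Python, from plant import get_obs, viewer, arm, finder gives the robot as it stands. The module is installed in compiled form; this text tells all that it offers.
- The arm moves only by the tool move_arm, never from a script. Its argument "rows" is a list of rows, each an object with "travel": the shift along the world's x, y, z in cm, a list of three; "turn": the turn, a rotation vector about the world's x, y, z in degrees, a list of three; "gripper": the opening, from 0 (shut) to 1 (fully open). A call has 1 to 5 rows; each row is the pose to reach, as a shift and turn from the pose commanded when the call began; what a row does not reach only later rows make up. A row lasts 1/8 s, in which the tool goes at most 62.5 mm and 10.7 degrees, less where a joint would pass 70% of its speed; a pose out of reach is approached as far as the arm can. A call with a gripper value outside its range is refused whole. The fingers move at their own pace and stop on an object; "newtons" is the grip in N (left out, the last holds). Time passes only in rows, so rows that repeat a pose let the fingers close. It gives the time, the measured TCP pose, the force, the opening and the grip force at its end, in the units of the state.
- get_obs(): the state, without advancing time (a new reading comes with each control period).
- viewer.get_image(name): name is "scene" or "top"; returns the picture (480x640x3 uint8, red, green, blue); there is no depth.
- viewer.camera_params(name): a dict with "mtx" (3x3 intrinsics, pixels), "R" (3x3) and "t" (3): a world point X has camera coordinates R X + t. Camera axes: x right, y down, z forward; pixel columns grow to the right and rows downward; lengths in m; the calibration is good to about 2 mm. A picture is of the moment at which its call begins. camera_params takes no time and is no camera call.
- arm.close_job(): hands the job in; it is judged then, once.
Trained networks look in the newest picture that a camera, given by its name, has taken for a name from the list of things; names that differ only in an ending like _2 or _b are one class to them, and where a whole thing is asked for, a point or a joint stands for the part that bears it (a point fixed in the world has none). Each returns a list of dicts, best first, with "confidence" (0 to 1); they miss things now and then, are a little off and sometimes report something else, mostly with a low value. They report only what shows in the picture. A call takes as long as a camera call. They do not tell look-alikes from the thing itself.
- finder.boxes_of(thing, camera): "bbox" ([left, top, right, bottom] in pixels, round what is visible of it).
- finder.place_of(thing, camera): "at" ([column, row] in pixels: a listed point, or the origin of a listed thing).
The state is a dict: "time": time; "q": joint angles; "joint_vel": joint speeds; "joint_torque": joint torques, N m; "eef_pos": TCP position; "tool_rot": TCP orientation; "ft_force": force on the tool from outside, world axes, zero at the start; "moment": the same for the moment, N m; "width": finger opening in m; "gripper_force": force on a finger pad.
Only numpy, scipy, OpenCV 4.12 (cv2) and the standard library are available. Lean on these libraries where they do the work, as an engineer would, in place of code of your own. Each camera call takes 0.05 s, during which the arm holds its last target. There are 200 camera calls.

### The job

Each of the two blue choke cases has a steel core hidden in one end, though both ends look alike. Lift each one by its swinging yellow handle, see which end dips, and set it gently in a free bay of the green sloping rest with that heavy end at the low foot, lying on the slope between the cheeks and let go. Leave the tape ring and the screwdriver where they are.

Things in the scene. Friction and masses are not known exactly. Their poses are not given: they have to be found in the camera images.
- case_a: left (+y) choke case: closed blue box 150 x 44 x 40 mm (x, y, z), black ends, about 0.48 kg. A steel core is hidden in one end (either; drawn anew for each case), so the mass centre lies some 27 mm from the middle; looks and pose do not tell which. Origin: centre of the underside; x along the length, z up. Starts flat on the bench, length within 0.35 rad of straight ahead
- case_b: right (-y) choke case: closed blue box 150 x 44 x 40 mm (x, y, z), black ends, about 0.48 kg. A steel core is hidden in one end (either; drawn anew for each case), so the mass centre lies some 27 mm from the middle; looks and pose do not tell which. Origin: centre of the underside; x along the length, z up. Starts flat on the bench, length within 0.35 rad of straight ahead
- handle_a (a joint): swing of the left case's handle about the case's y axis (hinge at mid-length, 30 mm above the underside), rad, light, stops at -0.35 and +0.35; 0: square to the case. Lifted with the handle upright, the heavy end dips to the stop: about -0.35 if the +x end dips, +0.35 if the -x end. At the start it stands within 0.06 of upright
- handle_b (a joint): swing of the right case's handle about the case's y axis (hinge at mid-length, 30 mm above the underside), rad, light, stops at -0.35 and +0.35; 0: square to the case. Lifted with the handle upright, the heavy end dips to the stop: about -0.35 if the +x end dips, +0.35 if the -x end. At the start it stands within 0.06 of upright
- grip_a (a point): centre of the yellow grip of the left case's handle: a square block 24 x 24 mm, 31 mm high (sides along the case's x and y: may be gripped either way); this point is 14 mm below its top and 52 mm from the hinge, so 82 mm above the case's underside when upright. Below the block, an 8 mm steel bridge and two legs, 54 mm apart, run to the case's sides
- grip_b (a point): centre of the yellow grip of the right case's handle: a square block 24 x 24 mm, 31 mm high (sides along the case's x and y: may be gripped either way); this point is 14 mm below its top and 52 mm from the hinge, so 82 mm above the case's underside when upright. Below the block, an 8 mm steel bridge and two legs, 54 mm apart, run to the case's sides
- rest: green steel rest with two sloping bays side by side, fixed to the bench, base plate 200 x 170 x 8 mm; origin: centre of its underside, x towards its high end (within 0.2 rad of straight ahead). Bays 90 mm apart; highest point about 67 mm
- cradle_0: left (+y) bay, fixed to the rest. Origin: seat of the middle of a case's underside, on a saddle bar, 46 mm up. x: up the 20 degree slope, away from the robot; z square to it. Ledge under the low end, stop at x = -83 mm, 12 mm high. Cheeks, 17 mm high, leave 53 mm. Nothing carries a case above the saddle: light end down, it tips back
- cradle_1: right (-y) bay, fixed to the rest. Origin: seat of the middle of a case's underside, on a saddle bar, 46 mm up. x: up the 20 degree slope, away from the robot; z square to it. Ledge under the low end, stop at x = -83 mm, 12 mm high. Cheeks, 17 mm high, leave 53 mm. Nothing carries a case above the saddle: light end down, it tips back
- tape_ring: roll of pale masking tape lying flat, 92 mm across, 25 mm high, loose; origin: centre of its underside
- screwdriver: red screwdriver, 204 mm long, 28 mm thick handle, lying along its y, loose; origin: centre of its underside
Not all that is in view belongs to the job. What is shaped like the case_a but turquoise is not meant.

How it is judged:
On the way:
1. a case is lifted clear of the bench (its underside 75 mm up) and held there (height (world z) of any of case_a, case_b above 0.075 m), for 0.4 s.
At the end, for the whole second after the job is handed in: Both cases lie at rest in the rest, one in each bay, sloping with it (within 8 degrees) with the middle of the underside within 15 mm of the bay's seat point. A case lying light end down tips back and does not meet this ((((angle between the x axis of case_a and the x axis of cradle_0, either way round below 0.14 rad and distance between case_a and cradle_0 below 0.015 m) and (angle between the x axis of case_b and the x axis of cradle_1, either way round below 0.14 rad and distance between case_b and cradle_1 below 0.015 m)) or ((angle between the x axis of case_a and the x axis of cradle_1, either way round below 0.14 rad and distance between case_a and cradle_1 below 0.015 m) and (angle between the x axis of case_b and the x axis of cradle_0, either way round below 0.14 rad and distance between case_b and cradle_0 below 0.015 m))) and linear speed of each of case_a, case_b below 0.02 m/s); the robot touches nothing.
It fails at once if a case dropped or pressed hard on the rest (over 60 N) (contact force between any of case_a, case_b and rest above 60 N).
It fails at once if the tape ring or the screwdriver shifted by more than 40 mm (distance of any of tape_ring, screwdriver from where it was at the start of the episode above 0.04 m).
It also fails if it takes over 58 s, if anything falls off the work surface, if the arm or the gripper's body presses on something with over 40 N, if the wrist force passes 120 N, or if a joint passes its speed limit or range.

## Working session

There is one attempt and no reset: what is moved stays moved. The work goes in short steps, Python scripts to look and compute and a tool call to move; the robot and the scene stay as the last step left them, time stands still between calls to the robot, and variables do not carry over. Pictures are saved under pics/ and viewed, at most 12 in all, crops included, and the job is handed in when it is done.

Besides the shell and the picture viewer there is one more tool, called after ">>>" as name(argument=value, ...), one argument or row to a line, values as JSON. move_arm: Moves the arm, as the interface text tells. Its arguments: {"type":"object","properties":{"rows":{"type":"array","items":{"type":"object","properties":{"travel":{"type":"array","items":{"type":"number"}},"turn":{"type":"array","items":{"type":"number"}},"gripper":{"type":"number"}}}},"newtons":{"type":"number"}},"required":["rows"]}

```bash
mkdir -p pics
cat > h.py <<'E'
import numpy as np, cv2
from plant import get_obs, viewer, arm, finder
def ray(cam,px):
    p=viewer.camera_params(cam);R=np.array(p['R']);t=np.array(p['t']);K=np.array(p['mtx'])
    d=R.T@np.linalg.inv(K)@np.array([px[0],px[1],1.]);return -R.T@t,d
def onz(cam,px,z):
    o,d=ray(cam,px);return o+d*(z-o[2])/d[2]
def proj(cam,X):
    p=viewer.camera_params(cam);c=np.array(p['R'])@np.array(X)+np.array(p['t']);u=np.array(p['mtx'])@c;return u[:2]/u[2]
def tri(a,b):
    (o1,d1),(o2,d2)=ray('top',a),ray('scene',b)
    A=np.stack([d1,-d2],1);s=np.linalg.lstsq(A,o2-o1,rcond=None)[0]
    p,q=o1+s[0]*d1,o2+s[1]*d2;return (p+q)/2,np.linalg.norm(p-q)
def save(cam,name,crop=None,f=1):
    im=viewer.get_image(cam)[:,:,::-1]
    if crop: l,t,r,b=crop;im=cv2.resize(im[t:b,l:r],None,fx=f,fy=f,interpolation=cv2.INTER_CUBIC)
    cv2.imwrite('pics/'+name+'.png',im)
E
python3 - <<'E'
from h import *
np.set_printoptions(precision=3,suppress=True)
a=viewer.get_image('top')[:,:,::-1];b=viewer.get_image('scene')[:,:,::-1]
cv2.imwrite('pics/top0.png',a);cv2.imwrite('pics/scene0.png',b)
for c in ('top','scene'):
    o,d=ray(c,(320,240));print(c,o,d)
    for th in ('case_a','grip_a','rest','cradle_0','tape_ring','screwdriver'):
        print(th,[(np.round(x['at']),round(x['confidence'],2)) for x in finder.place_of(th,c)])
print(get_obs()['tool_rot'],get_obs()['time'])
E
```

```text
top [0.237 0.207 1.623] [ 0.16   0.021 -0.987]
case_a [(array([267., 234.]), 0.84), (array([495., 236.]), 0.73), (array([139., 271.]), 0.56)]
grip_a [(array([262., 228.]), 0.55), (array([130., 264.]), 0.53), (array([502., 228.]), 0.44)]
rest [(array([356., 208.]), 0.82)]
cradle_0 [(array([378., 207.]), 0.95), (array([344., 211.]), 0.85)]
tape_ring []
screwdriver [(array([324., 290.]), 0.59)]
scene [-0.955  0.928  0.912] [ 0.793 -0.382 -0.475]
case_a [(array([274., 260.]), 0.86), (array([429., 222.]), 0.6), (array([182., 301.]), 0.59)]
grip_a [(array([436., 202.]), 0.7), (array([275., 235.]), 0.54), (array([172., 279.]), 0.53), (array([274., 264.]), 0.24)]
rest [(array([335., 236.]), 0.78)]
cradle_0 [(array([345., 218.]), 0.71), (array([324., 230.]), 0.54)]
tape_ring [(array([389., 256.]), 0.6)]
screwdriver [(array([342., 273.]), 0.71)]
[0.713 3.06  0.   ] 0.7
```

View pics/top0.png

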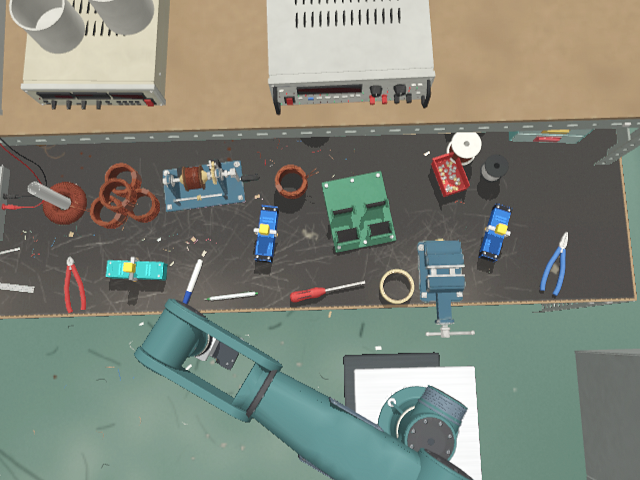

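View pics/scene0.png

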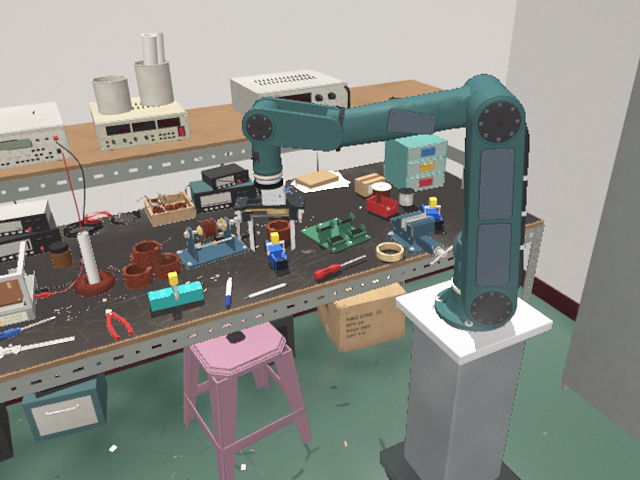

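The top picture shows the look-alikes: blue cases at (266,234) and (495,232), and a turquoise one at (136,270), which isn't meant. There are also the blue vise at (440,275) and the blue motor stand at (203,185). I choose the two blue ones with the yellow grips, and check them and the rest in one crop.

Run:
```python
from h import *
np.set_printoptions(precision=3,suppress=True)
im=cv2.imread('pics/top0.png')
def cr(l,t,w,h,f):return cv2.resize(im[t:t+h,l:l+w],None,fx=f,fy=f,interpolation=cv2.INTER_CUBIC)
cv2.imwrite('pics/c0.png',np.hstack([cr(240,195,50,75,5.33),cr(315,165,90,90,4.4445)[:400],cr(470,195,25*2,75,5.33)[:400]][:3]) if cr(240,195,50,75,5.33).shape[0]==400 else np.hstack([cv2.resize(x,None,fx=400/x.shape[0],fy=400/x.shape[0]) for x in (cr(240,195,50,75,5),cr(315,165,90,90,4),cr(470,195,50,75,5))]))
hsv=cv2.cvtColor(im,cv2.COLOR_BGR2HSV)
for n,(l,t,r,b) in dict(A=(245,195,290,270),B=(475,195,520,265)).items():
    h=hsv[t:b,l:r]
    for nm,lo,hi in (('blue',(105,120,60),(125,255,255)),('yel',(20,120,120),(35,255,255))):
        m=cv2.inRange(h,lo,hi);ys,xs=np.nonzero(m);q=np.stack([xs+l,ys+t],1).astype(np.float32)
        print(n,nm,len(q),q.mean(0),cv2.minAreaRect(q),q.min(0),q.max(0))
m=cv2.inRange(hsv,(50,60,40),(85,255,255));m[:160]=0;m[260:]=0;m[:,:310]=0;m[:,410:]=0
c=max(cv2.findContours(m,0,1)[0],key=cv2.contourArea)
print('rest',cv2.minAreaRect(c),cv2.boxPoints(cv2.minAreaRect(c)))
for p in ((262,228),(502,228)): print(p, onz('top',p,.082))
print('tri',tri((262,228),(275,235)),tri((502,228),(436,202)),tri((344,211),(324,230)),tri((378,207),(345,218)))
print(onz('top',(378,207),.046),onz('top',(344,211),.046))
```

```text
A blue 701 [266.539 233.315] ((266.4178466796875, 232.95851135253906), (18.79782485961914, 56.13158416748047), 8.365885734558105) [255. 205.] [278. 262.]
A yel 89 [264.135 229.213] ((268.4038391113281, 229.9807891845703), (18.8271484375, 9.21745777130127), 11.309932708740234) [259. 224.] [277. 235.]
B blue 722 [494.385 232.508] ((494.8773498535156, 232.1792449951172), (19.367835998535156, 56.45518493652344), 15.945395469665527) [479. 204.] [510. 261.]
B yel 105 [500.686 228.771] ((496.2500305175781, 227.25001525878906), (20.87103271484375, 9.803058624267578), 18.434947967529297) [485. 224.] [507. 234.]
rest ((358.32696533203125, 211.13461303710938), (71.77850341796875, 62.5610466003418), 78.69007110595703) [[320.615 182.077]
 [381.962 169.808]
 [396.038 240.192]
 [334.692 252.462]]
(262, 228) [0.522 0.391 0.082]
(502, 228) [ 0.505 -0.235  0.082]
tri (array([0.519, 0.386, 0.092]), np.float64(0.008838944802661907)) (array([ 0.501, -0.242,  0.078]), np.float64(0.013986205419855685)) (array([0.572, 0.175, 0.033]), np.float64(0.002375698162364197)) (array([0.577, 0.087, 0.057]), np.float64(0.006299749518957747))
[0.578 0.083 0.046] [0.569 0.175 0.046]
```

View pics/c0.png

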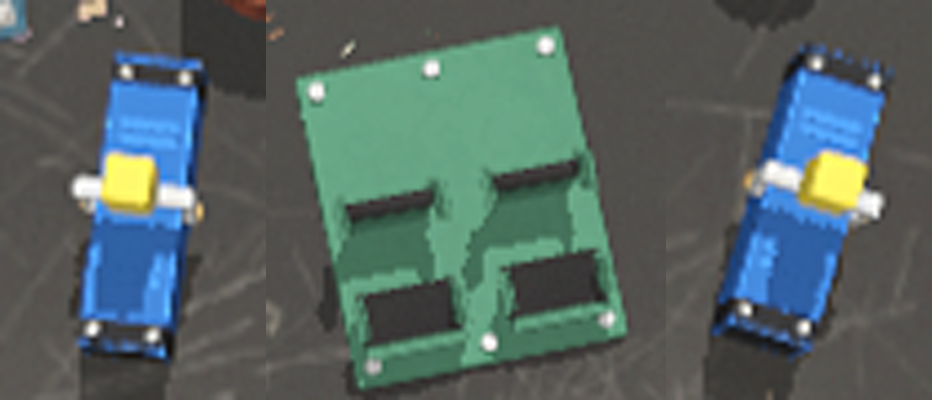

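The crop shows both blue cases with yellow grips (left one at full-picture (264,229), right one at (501,229)). The empty rest has its two open bays facing the robot and its plate screws visible.

```bash
cat >> h.py <<'E'
from scipy.optimize import minimize
def box(x,y,yaw,L=.15,W=.044,H=.04):
    c,s=np.cos(yaw),np.sin(yaw)
    return [(x+c*a-s*b,y+s*a+c*b,z) for a in(-L/2,L/2) for b in(-W/2,W/2) for z in (0,H)]
def fitbox(hull,p0,S=8,**k):
    o=hull.reshape(-1,2).mean(0)-60
    def mk(pts):
        m=np.zeros((120*S,120*S),np.uint8);cv2.fillConvexPoly(m,cv2.convexHull(np.round((np.float32(pts)-o+.5)*S).astype(np.int32)),1);return m
    M=mk(hull)
    f=lambda p:1-(lambda n:(n&M).sum()/(n|M).sum())(mk([proj('top',X) for X in box(*(np.array(p)/[100,100,10]),**k)]))
    r=minimize(f,np.array(p0)*[100,100,10],method='Nelder-Mead',options=dict(initial_simplex=np.array(p0)*[100,100,10]+np.array([[0,0,0],[1,0,0],[0,1,0],[0,0,1]])))
    return r.x/[100,100,10],1-r.fun
E
python3 - <<'E'
from h import *
np.set_printoptions(precision=4,suppress=True)
im=cv2.imread('pics/top0.png');hsv=cv2.cvtColor(im,cv2.COLOR_BGR2HSV)
for n,(l,t,r,b),p0 in (('A',(245,195,290,270),(.5,.385,-.1)),('B',(475,195,520,265),(.5,-.23,-.2))):
    m=cv2.inRange(hsv[t:b,l:r],(105,120,60),(125,255,255));m=cv2.morphologyEx(m,cv2.MORPH_CLOSE,np.ones((3,3)))
    c=max(cv2.findContours(m,0,1)[0],key=cv2.contourArea)
    # pixel-cell outline
    pts=(c.reshape(-1,2)+[l,t]).astype(float);q=np.concatenate([pts+d for d in ([-.5,-.5],[.5,-.5],[.5,.5],[-.5,.5])])
    h=cv2.convexHull(q.astype(np.float32))
    p,iou=fitbox(h,p0);print(n,p,iou,'upright grip px',proj('top',(p[0],p[1],.097)))
    m=cv2.inRange(hsv[t:b,l:r],(20,150,150),(35,255,255));k=cv2.connectedComponentsWithStats(m);i=1+np.argmax(k[2][1:,4]);print(' yellow',k[3][i]+[l,t],onz('top',k[3][i]+[l,t],.09))
s=[(374,367),(489,342),(606,319),(317,92),(432,69),(546,46)]
w=np.array([onz('top',(315-.4+(x-266)/4.4445,165-.4+y/4.4445),.009)[:2] for x,y in s]);print(w)
print('centre',w.mean(0),'yaws',[np.arctan2(*(w[i+3]-w[i])[::-1]) for i in range(3)],[np.arctan2(*(w[a]-w[b])[::-1])-np.pi/2 for a,b in((0,2),(3,5))])
print('lengths',np.linalg.norm(w[3]-w[0]),np.linalg.norm(w[0]-w[2]))
E
```

```text
A [ 0.5059  0.3881 -0.1363] 0.38537088924937324 upright grip px [262.4317 233.2225]
 yellow [264.5806 230.5806] [0.5139 0.3833 0.09  ]
B [ 0.5024 -0.2296 -0.3086] 0.5050611585190461 upright grip px [501.7137 227.8368]
 yellow [500.3051 229.2034] [ 0.5001 -0.2277  0.09  ]
[[0.477  0.1908]
 [0.4905 0.12  ]
 [0.5027 0.0478]
 [0.6509 0.2212]
 [0.6636 0.1492]
 [0.6763 0.0776]]
centre [0.5768 0.1344] yaws [np.float64(0.17286704548793527), np.float64(0.16721981370865588), np.float64(0.17045138312682587)] [np.float64(0.17784297158102103), np.float64(0.17480777095477174)]
lengths 0.176598042568005 0.1453754462464889
```

Run:
```python
from h import *
np.set_printoptions(precision=4,suppress=True)
im=cv2.imread('pics/top0.png');hsv=cv2.cvtColor(im,cv2.COLOR_BGR2HSV)
for n,(l,t,r,b),p0 in (('A',(245,200,282,268),(.5,.385,-.1)),('B',(475,200,515,265),(.5,-.23,-.2))):
    m=cv2.inRange(hsv[t:b,l:r],(108,140,70),(125,255,255))
    k=cv2.connectedComponentsWithStats(m);keep=[i for i in range(1,k[0]) if k[2][i,4]>15]
    pts=np.argwhere(np.isin(k[1],keep))[:,::-1]+[l,t]
    q=np.concatenate([pts+np.array(d) for d in ([-.5,-.5],[.5,-.5],[.5,.5],[-.5,.5])])
    p,iou=fitbox(cv2.convexHull(q.astype(np.float32)),p0);print(n,p,iou,'upright grip px',proj('top',(p[0],p[1],.09)))
c,u,v=np.array([.577,.134,0]),np.array([np.cos(.172),np.sin(.172),0]),np.array([-np.sin(.172),np.cos(.172),0])
out=[]
for cam,(l,t,w,h),f in (('top',(318,168,80,86),6),('scene',(300,205,75,50),5)):
    I=cv2.imread(f'pics/{cam}0.png');I=cv2.resize(I[t:t+h,l:l+w],None,fx=f,fy=f,interpolation=cv2.INTER_CUBIC)
    for sy in (.045,-.045):
        o=c+[0,0,.046]+sy*v;sx=u*np.cos(.349)+np.array([0,0,np.sin(.349)]);sz=-u*np.sin(.349)+np.array([0,0,np.cos(.349)])
        for a,bb,col in (((-.083,-.0265,0),(-.083,.0265,0),(0,0,255)),((-.083,-.0265,.012),(-.083,.0265,.012),(0,255,255)),((0,-.0265,0),(0,.0265,0),(255,0,0)),((-.05,.0265,.017),(.012,.0265,.017),(255,0,255))):
            P=[tuple(int(z) for z in np.round((proj(cam,o+q[0]*sx+q[1]*v+q[2]*sz)-[l,t]+.5)*f)) for q in (a,bb)]
            cv2.line(I,*P,col,1)
    out.append(I)
H=max(i.shape[0] for i in out)
cv2.imwrite('pics/ov.png',np.hstack([cv2.copyMakeBorder(i,0,H-i.shape[0],0,0,cv2.BORDER_CONSTANT)[:, :480] for i in out])[:, :800])
```

```text
A [ 0.5115  0.3854 -0.1405] 0.5428002954343337 upright grip px [263.7565 231.5258]Traceback (most recent call last):
  File "<stdin>", line 9, in <module>
  File "h.py", line 28, in fitbox
    r=minimize(f,np.array(p0)*[100,100,10],method='Nelder-Mead',options=dict(initial_simplex=np.array(p0)*[100,100,10]+np.array([[0,0,0],[1,0,0],[0,1,0],[0,0,1]])))
    res = _minimize_neldermead(fun, x0, args, callback, bounds=bounds,
                               **options)
    fsim[j] = func(sim[j])
              ~~~~^^^^^^^^
    fx = function(np.copy(x), *(wrapper_args + args))
  File "h.py", line 27, in <lambda>
    f=lambda p:1-(lambda n:(n&M).sum()/(n|M).sum())(mk([proj('top',X) for X in box(*(np.array(p)/[100,100,10]),**k)]))
                                                        ~~~~^^^^^^^^^
  File "h.py", line 9, in proj
    p=viewer.camera_params(cam);c=np.array(p['R'])@np.array(X)+np.array(p['t']);u=np.array(p['mtx'])@c;return u[:2]/u[2]
ValueError: time passes only in moves, steps and waits
```

```bash
sed -i "s/^def ray/_P={}\ndef cp(c):\n    if c not in _P:_P[c]=viewer.camera_params(c)\n    return _P[c]\ndef ray/; s/p=viewer.camera_params(cam)/p=cp(cam)/" h.py
cat > f.py <<'E'
from h import *
np.set_printoptions(precision=4,suppress=True)
im=cv2.imread('pics/top0.png');hsv=cv2.cvtColor(im,cv2.COLOR_BGR2HSV)
for n,(l,t,r,b),p0 in (('A',(245,200,282,268),(.51,.385,-.14)),('B',(475,200,515,265),(.5,-.23,-.27))):
    m=cv2.inRange(hsv[t:b,l:r],(108,140,70),(125,255,255))
    k=cv2.connectedComponentsWithStats(m);keep=[i for i in range(1,k[0]) if k[2][i,4]>15]
    pts=np.argwhere(np.isin(k[1],keep))[:,::-1]+[l,t]
    q=np.concatenate([pts+np.array(d) for d in ([-.5,-.5],[.5,-.5],[.5,.5],[-.5,.5])])
    h=cv2.convexHull(q.astype(np.float32)).reshape(-1,2)
    p,iou=fitbox(h,p0);pb=np.array([proj('top',X) for X in box(*p)])
    print(n,p,iou,'upright grip px',proj('top',(p[0],p[1],.09)),h.min(0),h.max(0),cv2.minAreaRect(h),pb.min(0),pb.max(0),cv2.minAreaRect(pb.astype(np.float32)))
c,u,v=np.array([.577,.134,0]),np.array([np.cos(.172),np.sin(.172),0]),np.array([-np.sin(.172),np.cos(.172),0])
out=[]
for cam,(l,t,w,h),f in (('top',(318,168,80,86),5),('scene',(300,205,75,50),5)):
    I=cv2.imread(f'pics/{cam}0.png');I=cv2.resize(I[t:t+h,l:l+w],None,fx=f,fy=f,interpolation=cv2.INTER_CUBIC)
    for sy in (.045,-.045):
        o=c+[0,0,.046]+sy*v;sx=u*np.cos(.349)+np.array([0,0,np.sin(.349)]);sz=-u*np.sin(.349)+np.array([0,0,np.cos(.349)])
        for a,bb,col in (((-.083,-.0265,0),(-.083,.0265,0),(0,0,255)),((-.083,-.0265,.012),(-.083,.0265,.012),(0,255,255)),((0,-.0265,0),(0,.0265,0),(255,0,0)),((-.05,.0265,.017),(.012,.0265,.017),(255,0,255))):
            P=[tuple(int(z) for z in np.round((proj(cam,o+q[0]*sx+q[1]*v+q[2]*sz)-[l,t]+.5)*f)) for q in (a,bb)]
            cv2.line(I,*P,col,1)
    out.append(I)
H=max(i.shape[0] for i in out)
cv2.imwrite('pics/ov.png',np.hstack([cv2.copyMakeBorder(i,0,H-i.shape[0],0,0,cv2.BORDER_CONSTANT) for i in out]))
E
python3 f.py
```

```text
A [ 0.5172  0.3845 -0.1532] 0.5435589486707505 upright grip px [264.1055 229.3612] [256.5 213.5] [277.5 256.5] ((266.423095703125, 234.1154022216797), (18.85327911376953, 43.66022491455078), 7.125016689300537) [254.0833 204.5137] [279.68   263.0796] ((266.9740905761719, 233.75563049316406), (18.29618263244629, 57.198970794677734), 8.15960693359375)
B [ 0.5034 -0.2257 -0.2899] 0.5441297237107662 upright grip px [499.4421 227.9697] [479.5 206.5] [499.5 254.5] ((494.37359619140625, 231.00479125976562), (18.520000457763672, 47.68000030517578), 16.26020622253418) [476.6479 202.765 ] [508.4525 262.1819] ((492.6806945800781, 232.5244903564453), (19.72812271118164, 57.881126403808594), 13.042180061340332)
```

View pics/ov.png

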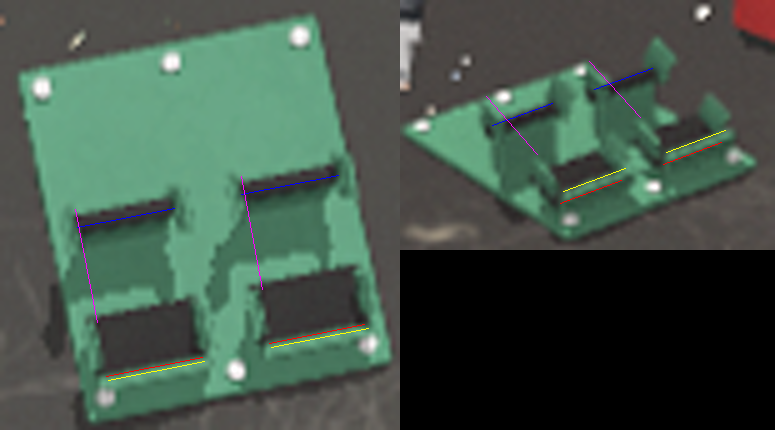

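```bash
cat >> h.py <<'E'
from scipy.optimize import least_squares
def fitrect(c,ang,p0,z0=0):
    def f(p):
        (x,y),s,a=cv2.minAreaRect(np.array([proj('top',np.array(X)+[0,0,z0]) for X in box(*p)]).astype(np.float32))
        return [x-c[0],y-c[1],((a-ang+45)%90-45)]
    return least_squares(f,p0,diff_step=1e-2,x_scale=[.01,.01,.1]).x
E
python3 - <<'E'
from h import *
np.set_printoptions(precision=4,suppress=True)
for n,c,a,p0,y in (('A',(266.42,232.96),8.37,(.515,.384,-.14),(264.58,230.58)),('B',(494.88,232.18),15.95,(.503,-.226,-.28),(500.3,229.2))):
    p=fitrect(c,a,p0);print(n,p,'grip pred',proj('top',(*p[:2],.092)),y,'yellow pt',onz('top',y,.092))
E
```

```text
A [ 0.5194  0.386  -0.1566] grip pred [263.4359 228.3949] (264.58, 230.58) yellow pt [0.5136 0.383  0.092 ]
B [ 0.5042 -0.2317 -0.3394] grip pred [501.9472 227.4605] (500.3, 229.2) yellow pt [ 0.4998 -0.2271  0.092 ]
```

>>> move_arm(
  rows=[
    {"travel": [5.5,-2.2,0],"turn": [0,0,4],"gripper": 0.75},
    {"travel": [11,-4.4,0],"turn": [0,0,8],"gripper": 0.75},
    {"travel": [16.5,-6.6,0],"turn": [0,0,12],"gripper": 0.75},
    {"travel": [22,-8.8,0],"turn": [0,0,16],"gripper": 0.75},
    {"travel": [27.3,-10.8,0],"turn": [0,0,17.3],"gripper": 0.75},
  ],
  newtons=50,
)

```text
time: 1.32
eef_pos: [0.5179, 0.3844, 0.1799]
tool_rot: [0.243, 3.132, 0.001]
ft_force: [0.6, 0.6, -0.4]
width: 0.0707
gripper_force: 0.0
```

>>> move_arm(
  rows=[
    {"travel": [0,0,0],"turn": [0,0,0],"gripper": 0.75},
    {"travel": [0,0,-4],"turn": [0,0,0],"gripper": 0.75},
  ],
)

```text
time: 1.58
eef_pos: [0.5185, 0.3867, 0.1437]
tool_rot: [0.246, 3.125, 0.009]
ft_force: [-0.5, 0.3, -0.6]
width: 0.0702
gripper_force: 0.0
```

Run:
```python
from h import *
o=get_obs();print(o['eef_pos'],o['tool_rot'],o['q'],o['time'],o['width'])
a=viewer.get_image('top')[:,:,::-1][170:290,200:360];b=viewer.get_image('scene')[:,:,::-1][180:300,200:360]
cv2.imwrite('pics/m1.png',cv2.resize(np.hstack([a,b]),None,fx=2.5,fy=2.5,interpolation=cv2.INTER_CUBIC))
```

```text
[0.51849821 0.38674284 0.14365807] [0.24581994 3.12526466 0.00914779] [ 5.52797090e-01  3.04987400e-01  1.18672572e+00  7.81320775e-04
  1.64105716e+00 -8.60952721e-01] 1.575 0.0701950630618139
```

View pics/m1.png

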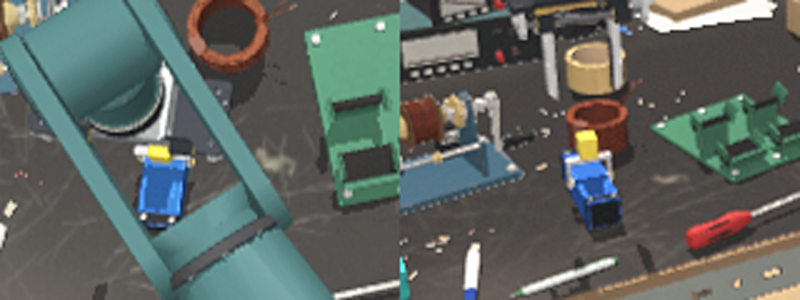

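The grip (scene crop (587,145)) lies between the open fingers, so I descend and close.

>>> move_arm(
  rows=[
    {"travel": [0,0,-4],"turn": [0,0,0],"gripper": 0.75},
    {"travel": [0,0,-7.2],"turn": [0,0,0],"gripper": 0.75},
    {"travel": [0,0,-7.2],"turn": [0,0,0],"gripper": 0.75},
    {"travel": [0,0,-7.2],"turn": [0,0,0],"gripper": 0.1},
    {"travel": [0,0,-7.2],"turn": [0,0,0],"gripper": 0.1},
  ],
  newtons=50,
)

```text
time: 2.3
eef_pos: [0.5172, 0.3864, 0.0707]
tool_rot: [0.244, 3.128, 0.004]
ft_force: [0.4, 0.8, -0.3]
width: 0.0535
gripper_force: 0.0
```

>>> move_arm(
  rows=[
    {"travel": [0,0,0],"turn": [0,0,0],"gripper": 0.1},
    {"travel": [0,0,0],"turn": [0,0,0],"gripper": 0.1},
    {"travel": [0,0,0],"turn": [0,0,0],"gripper": 0.1},
  ],
)

```text
time: 2.68
eef_pos: [0.5162, 0.3853, 0.068]
tool_rot: [0.245, 3.132, 0.0]
ft_force: [0.3, -1.3, 0.9]
width: 0.0238
gripper_force: 3.1
```

>>> move_arm(
  rows=[
    {"travel": [0,0,0],"turn": [0,0,0],"gripper": 0.1},
    {"travel": [0,0,3],"turn": [0,0,0],"gripper": 0.1},
    {"travel": [0,0,7],"turn": [0,0,0],"gripper": 0.1},
    {"travel": [0,0,12],"turn": [0,0,0],"gripper": 0.1},
    {"travel": [0,0,17],"turn": [0,0,0],"gripper": 0.1},
  ],
)

```text
time: 3.3
eef_pos: [0.5154, 0.385, 0.2369]
tool_rot: [-0.244, -3.129, 0.003]
ft_force: [0.8, 0.1, -4.3]
width: 0.0223
gripper_force: 50.0
```

>>> move_arm(
  rows=[
    {"travel": [0,0,0],"turn": [0,0,0],"gripper": 0.1},
    {"travel": [0,0,0],"turn": [0,0,0],"gripper": 0.1},
    {"travel": [0,0,0],"turn": [0,0,0],"gripper": 0.1},
    {"travel": [0,0,0],"turn": [0,0,0],"gripper": 0.1},
  ],
)

```text
time: 3.8
eef_pos: [0.5153, 0.3849, 0.2348]
tool_rot: [-0.244, -3.128, 0.004]
ft_force: [-0.0, -1.2, -4.6]
width: 0.0223
gripper_force: 50.0
```

Run:
```python
from h import *
o=get_obs();print(o['moment'],o['gripper_force'],o['width'])
b=viewer.get_image('scene')[:,:,::-1][150:300,200:360]
cv2.imwrite('pics/m2.png',cv2.resize(b,None,fx=4,fy=4,interpolation=cv2.INTER_CUBIC))
```

```text
[ 0.01543649 -0.10437034 -0.02114575] 49.96809482574463 0.022342021903270906
```

View pics/m2.png

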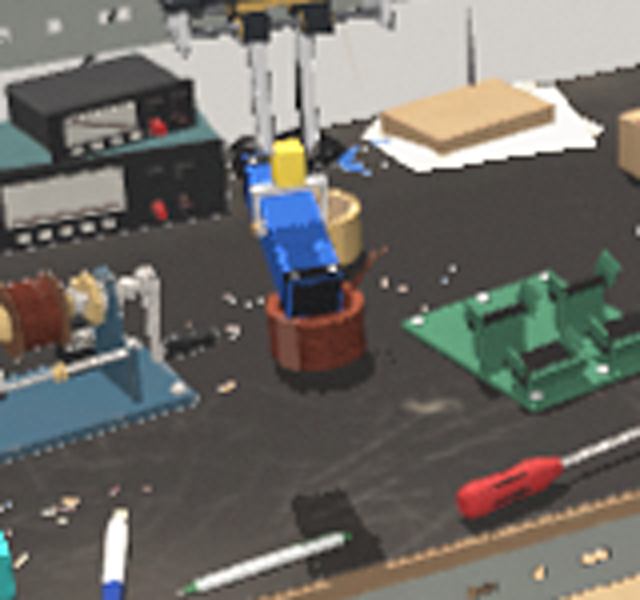

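The near (-x) end at crop (315,290) has dipped, and the moment (COM about 23 mm towards -x) agrees. Case A keeps its direction and goes to the left bay.

>>> move_arm(
  rows=[
    {"travel": [0.9,-4.2,0],"turn": [0,0,4],"gripper": 0.1},
    {"travel": [1.8,-8.4,0],"turn": [0,0,8],"gripper": 0.1},
    {"travel": [2.7,-12.6,0],"turn": [0,0,12],"gripper": 0.1},
    {"travel": [3.6,-16.8,0],"turn": [0,0,16],"gripper": 0.1},
    {"travel": [4.5,-20.8,0],"turn": [0,0,18.8],"gripper": 0.1},
  ],
)

```text
time: 4.47
eef_pos: [0.5611, 0.176, 0.2374]
tool_rot: [0.273, -3.129, -0.0]
ft_force: [0.6, -0.8, -4.6]
width: 0.0224
gripper_force: 50.0
```

>>> move_arm(
  rows=[
    {"travel": [0,0,0],"turn": [0,0,0],"gripper": 0.1},
    {"travel": [0,0,-3],"turn": [0,0,0],"gripper": 0.1},
    {"travel": [0,0,-6],"turn": [0,0,0],"gripper": 0.1},
    {"travel": [0,0,-8],"turn": [0,0,0],"gripper": 0.1},
    {"travel": [0,0,-8],"turn": [0,0,0],"gripper": 0.1},
  ],
)

```text
time: 5.1
eef_pos: [0.5592, 0.178, 0.155]
tool_rot: [0.271, -3.124, -0.0]
ft_force: [0.1, 0.3, -3.6]
width: 0.0222
gripper_force: 50.0
```

```bash
cat > ov.py <<'E'
import sys
from h import *
# overlay: case expected under the present tool (tilted 20 deg, heavy end near), case at the seat
name,bay,drop=sys.argv[1],int(sys.argv[2]),float(sys.argv[3])
o=get_obs();T=np.array(o['eef_pos']);print(T,o['ft_force'],o['time'],o['q'][5])
c,u,v=np.array([.577,.134,0]),np.array([np.cos(.172),np.sin(.172),0]),np.array([-np.sin(.172),np.cos(.172),0])
sx=u*np.cos(.349)+np.array([0,0,np.sin(.349)]);sz=-u*np.sin(.349)+np.array([0,0,np.cos(.349)])
org=T+np.array([0,0,.014-.052])-.03*sz
seat=c+[0,0,.046]+(.045,-.045)[bay]*v
d=org-seat;print('rel seat: x',d@sx,'y',d@v,'z',d@sz,'| horizontal u',d@u,'v',d@v,'up',d[2])
l,t,w,h=250,130,160,130;f=5
I=cv2.resize(viewer.get_image('scene')[:,:,::-1][t:t+h,l:l+w],None,fx=f,fy=f,interpolation=cv2.INTER_CUBIC)
P=lambda q:tuple(int(z) for z in np.round((proj('scene',q)-[l,t]+.5)*f))
B=[org+a*.075*sx+b*.022*v+e*.04*sz for a in(-1,1) for b in(-1,1) for e in(0,1)]
for i in range(8):
    for k in (1,2,4):
        if not i&k: cv2.line(I,P(B[i]),P(B[i|k]),(0,255,255),1)
cv2.imwrite(f'pics/{name}.png',I[:600,:800])
E
python3 ov.py m3 0 0
```

```text
[0.5592364  0.17795936 0.15504008] [ 0.06783769  0.26134533 -3.62899439] 5.1 -1.5327115622889633
rel seat: x 0.014916538637047044 y 0.001351009607057571 z 0.040169395327471685 | horizontal u 0.0002810405371926451 v 0.001351009607057571 up 0.042848622639493045
```

View pics/m3.png

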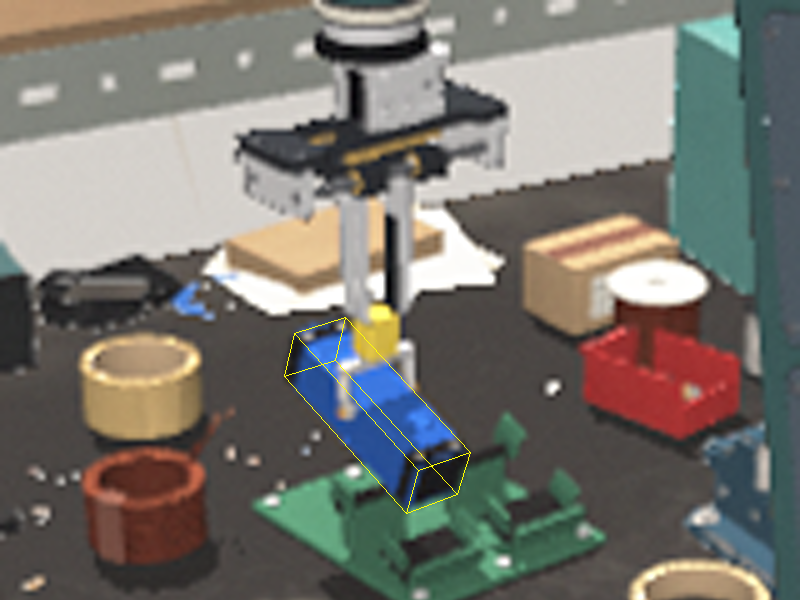

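The predicted outline lies on the case within 2 mm, hovering 43 mm above the left bay. I lower it.

>>> move_arm(
  rows=[
    {"travel": [0,0,-1.3],"turn": [0,0,0],"gripper": 0.1},
    {"travel": [0,0,-2.4],"turn": [0,0,0],"gripper": 0.1},
    {"travel": [0,0,-3.2],"turn": [0,0,0],"gripper": 0.1},
    {"travel": [0,0,-3.7],"turn": [0,0,0],"gripper": 0.1},
    {"travel": [0,0,-4.0],"turn": [0,0,0],"gripper": 0.1},
  ],
)

```text
time: 5.78
eef_pos: [0.5611, 0.1773, 0.1174]
tool_rot: [0.27, -3.13, -0.0]
ft_force: [-0.4, 0.2, -4.2]
width: 0.0221
gripper_force: 50.0
```

>>> move_arm(
  rows=[
    {"travel": [0,0,0],"turn": [0,0,0],"gripper": 0.1},
    {"travel": [0,0,-0.1],"turn": [0,0,0],"gripper": 0.1},
    {"travel": [0,0,-0.2],"turn": [0,0,0],"gripper": 0.1},
  ],
)

```text
time: 6.15
eef_pos: [0.5613, 0.1774, 0.1161]
tool_rot: [-0.27, 3.129, 0.0]
ft_force: [0.2, -0.2, -4.7]
width: 0.022
gripper_force: 50.0
```

>>> move_arm(
  rows=[
    {"travel": [0,0,-0.1],"turn": [0,0,0],"gripper": 0.1},
    {"travel": [0,0,-0.2],"turn": [0,0,0],"gripper": 0.1},
    {"travel": [0,0,-0.2],"turn": [0,0,0],"gripper": 0.1},
  ],
)

```text
time: 6.52
eef_pos: [0.5613, 0.1774, 0.1142]
tool_rot: [-0.27, 3.129, 0.0]
ft_force: [0.1, -0.5, -2.6]
width: 0.022
gripper_force: 50.0
```

>>> move_arm(
  rows=[
    {"travel": [0,0,-0.1],"turn": [0,0,0],"gripper": 0.1},
    {"travel": [0,0,-0.2],"turn": [0,0,0],"gripper": 0.1},
    {"travel": [0,0,-0.2],"turn": [0,0,0],"gripper": 0.1},
  ],
)

```text
time: 6.9
eef_pos: [0.5621, 0.1776, 0.114]
tool_rot: [-0.27, 3.126, 0.001]
ft_force: [-1.8, 0.0, 5.0]
width: 0.022
gripper_force: 50.0
```

>>> move_arm(
  rows=[
    {"travel": [0,0,0.1],"turn": [0,0,0],"gripper": 0.1},
    {"travel": [0,0,0.1],"turn": [0,0,0],"gripper": 0.5},
    {"travel": [0,0,0.1],"turn": [0,0,0],"gripper": 0.5},
    {"travel": [0,0,0.1],"turn": [0,0,0],"gripper": 0.5},
    {"travel": [0,0,0.1],"turn": [0,0,0],"gripper": 0.5},
  ],
)

```text
time: 7.52
eef_pos: [0.5609, 0.1773, 0.1124]
tool_rot: [0.27, -3.129, 0.0]
ft_force: [-0.4, 0.8, -0.0]
width: 0.0471
gripper_force: 0.0
```

>>> move_arm(
  rows=[
    {"travel": [0,0,2],"turn": [0,0,0],"gripper": 0.5},
    {"travel": [0,0,6],"turn": [0,0,0],"gripper": 0.5},
    {"travel": [0,0,10],"turn": [0,0,0],"gripper": 0.5},
    {"travel": [0,0,10],"turn": [0,0,0],"gripper": 0.5},
  ],
)

```text
time: 8.02
eef_pos: [0.5631, 0.1778, 0.2174]
tool_rot: [-0.27, 3.121, 0.002]
ft_force: [-0.0, -0.3, -0.8]
width: 0.0469
gripper_force: 0.0
```

>>> move_arm(
  rows=[
    {"travel": [-0.8,-5.5,0],"turn": [0,0,-5],"gripper": 0.75},
    {"travel": [-1.6,-11,0],"turn": [0,0,-10],"gripper": 0.75},
    {"travel": [-2.4,-16.5,0],"turn": [0,0,-15],"gripper": 0.75},
    {"travel": [-3.2,-22,0],"turn": [0,0,-20],"gripper": 0.75},
    {"travel": [-4,-27.5,0],"turn": [0,0,-25],"gripper": 0.75},
  ],
)

```text
time: 8.65
eef_pos: [0.5199, -0.0991, 0.2108]
tool_rot: [-0.417, -3.111, -0.001]
ft_force: [0.1, -0.2, 0.6]
width: 0.0704
gripper_force: 0.0
```

>>> move_arm(
  rows=[
    {"travel": [-0.8,-5.5,0],"turn": [0,0,-2],"gripper": 0.75},
    {"travel": [-1.9,-11,-2],"turn": [0,0,-3.8],"gripper": 0.75},
    {"travel": [-1.9,-13.3,-5],"turn": [0,0,-3.8],"gripper": 0.75},
    {"travel": [-1.9,-13.3,-7],"turn": [0,0,-3.8],"gripper": 0.75},
    {"travel": [-1.9,-13.3,-7],"turn": [0,0,-3.8],"gripper": 0.75},
  ],
)

```text
time: 9.28
eef_pos: [0.5, -0.2299, 0.1389]
tool_rot: [-0.517, -3.092, -0.004]
ft_force: [0.0, -0.2, -0.2]
width: 0.0705
gripper_force: 0.0
```

Run:
```python
from h import *
o=get_obs();print(o['eef_pos'],o['tool_rot'],o['time'],o['q'][5])
b=viewer.get_image('scene')[:,:,::-1];a=viewer.get_image('top')[:,:,::-1]
r=lambda i,f:cv2.resize(i,None,fx=f,fy=f,interpolation=cv2.INTER_CUBIC)
A=r(b[170:270,280:460],4);B=r(a[160:260,315:415],3);C=r(a[180:280,440:540],3)
D=np.hstack([B,C]);D=cv2.copyMakeBorder(D,0,0,0,720-D.shape[1],cv2.BORDER_CONSTANT)
cv2.imwrite('pics/m4.png',np.vstack([A,D])[:600] if 0 else cv2.resize(np.vstack([A,D]),None,fx=.85,fy=.85))
im=a;hsv=cv2.cvtColor(im,cv2.COLOR_BGR2HSV);m=cv2.inRange(hsv,(105,120,60),(125,255,255));m[:180]=0;m[255:]=0;m[:,:325]=0;m[:,400:]=0
q=np.argwhere(m)[:,::-1].astype(np.float32);print(cv2.minAreaRect(q))
```

```text
[ 0.49996166 -0.22986049  0.13885224] [-0.51687621 -3.09183665 -0.00442036] 9.275 -1.7735965369529192
((342.55767822265625, 210.2884521484375), (57.658138275146484, 17.45433235168457), 78.69007110595703)
```

View pics/m4.png

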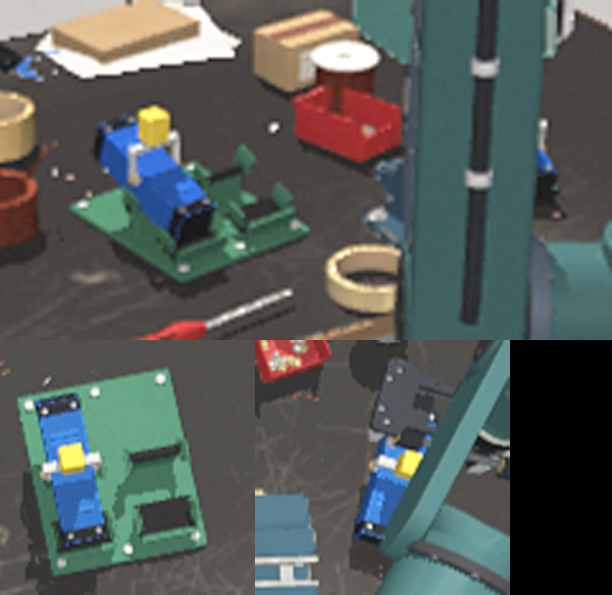

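Case A lies sloped in the left bay. Case B at (410,465) in the crop is untouched beneath the gripper, so I descend onto it.

>>> move_arm(
  rows=[
    {"travel": [0,0,-4],"turn": [0,0,0],"gripper": 0.75},
    {"travel": [0,0,-7.4],"turn": [0,0,0],"gripper": 0.75},
    {"travel": [0,0,-7.4],"turn": [0,0,0],"gripper": 0.75},
    {"travel": [0,0,-7.4],"turn": [0,0,0],"gripper": 0.1},
    {"travel": [0,0,-7.4],"turn": [0,0,0],"gripper": 0.1},
  ],
  newtons=50,
)

```text
time: 10.0
eef_pos: [0.5036, -0.2314, 0.0714]
tool_rot: [0.515, 3.095, -0.003]
ft_force: [-1.2, 0.5, 0.5]
width: 0.0535
gripper_force: 0.0
```

>>> move_arm(
  rows=[
    {"travel": [0,0,0],"turn": [0,0,0],"gripper": 0.1},
    {"travel": [0,0,0],"turn": [0,0,0],"gripper": 0.1},
    {"travel": [0,0,0],"turn": [0,0,0],"gripper": 0.1},
    {"travel": [0,0,0],"turn": [0,0,0],"gripper": 0.1},
  ],
)

```text
time: 10.5
eef_pos: [0.5021, -0.2312, 0.0691]
tool_rot: [0.517, 3.098, -0.001]
ft_force: [-1.1, -1.5, 1.7]
width: 0.0216
gripper_force: 50.0
```

>>> move_arm(
  rows=[
    {"travel": [0,0,0],"turn": [0,0,0],"gripper": 0.1},
    {"travel": [0,0,3],"turn": [0,0,0],"gripper": 0.1},
    {"travel": [0,0,7],"turn": [0,0,0],"gripper": 0.1},
    {"travel": [0,0,12],"turn": [0,0,0],"gripper": 0.1},
    {"travel": [0,0,17],"turn": [0,0,0],"gripper": 0.1},
  ],
)

```text
time: 11.12
eef_pos: [0.5013, -0.2296, 0.2377]
tool_rot: [-0.515, -3.095, -0.004]
ft_force: [0.7, -0.2, -5.8]
width: 0.0213
gripper_force: 50.0
```

>>> move_arm(
  rows=[
    {"travel": [0,0,0],"turn": [0,0,0],"gripper": 0.1},
    {"travel": [0,0,0],"turn": [0,0,0],"gripper": 0.1},
    {"travel": [0,0,0],"turn": [0,0,0],"gripper": 0.1},
    {"travel": [0,0,0],"turn": [0,0,0],"gripper": 0.1},
  ],
)

```text
time: 11.62
eef_pos: [0.5013, -0.2301, 0.2361]
tool_rot: [-0.516, -3.095, -0.003]
ft_force: [0.4, 0.7, -4.7]
width: 0.021
gripper_force: 50.0
```

Run:
```python
from h import *
for i in range(3):
    viewer.get_image('scene');o=get_obs();print(o['eef_pos'],o['ft_force'],o['moment'],o['gripper_force'],o['time'])
```

```text
[ 0.50153291 -0.23025404  0.23683857] [-0.01118709  0.06018502 -5.16969821] [-0.03590898 -0.09598272 -0.01008877] 49.96823821216822 11.675
[ 0.50170893 -0.23038122  0.23740912] [-0.66465404  0.56677657 -4.57215872] [ 0.00801398 -0.06814678  0.02408784] 49.96829906478524 11.725
[ 0.50186488 -0.23048254  0.23792596] [-0.34532027 -0.54174744 -5.35628985] [-0.0210552  -0.10587587 -0.0418849 ] 49.96831387281418 11.775
```

The moment again points to the -x end as heavy. I carry B over to the right bay with the same heading and confirm by picture at hover.

>>> move_arm(
  rows=[
    {"travel": [3,0,0.5],"turn": [0,0,5],"gripper": 0.1},
    {"travel": [6,3,1],"turn": [0,0,10],"gripper": 0.1},
    {"travel": [7.5,7.5,1],"turn": [0,0,15],"gripper": 0.1},
    {"travel": [7.5,12.5,1],"turn": [0,0,20],"gripper": 0.1},
    {"travel": [7.5,17.5,1],"turn": [0,0,25],"gripper": 0.1},
  ],
)

```text
time: 12.4
eef_pos: [0.5771, -0.0541, 0.2484]
tool_rot: [0.17, -3.136, -0.001]
ft_force: [1.5, -0.3, -4.5]
width: 0.0209
gripper_force: 49.6
```

>>> move_arm(
  rows=[
    {"travel": [0,5,0],"turn": [0,0,3.8],"gripper": 0.1},
    {"travel": [0,10,0],"turn": [0,0,3.8],"gripper": 0.1},
    {"travel": [0,14.4,0],"turn": [0,0,3.8],"gripper": 0.1},
    {"travel": [0,14.4,-3],"turn": [0,0,3.8],"gripper": 0.1},
    {"travel": [0,14.4,-6],"turn": [0,0,3.8],"gripper": 0.1},
  ],
)

```text
time: 13.02
eef_pos: [0.5774, 0.0893, 0.1885]
tool_rot: [-0.273, 3.128, -0.0]
ft_force: [-0.3, 0.1, -5.4]
width: 0.0208
gripper_force: 50.0
```

>>> move_arm(
  rows=[
    {"travel": [0,0,-2],"turn": [0,0,0],"gripper": 0.1},
    {"travel": [0,0,-3],"turn": [0,0,0],"gripper": 0.1},
    {"travel": [0,0,-3],"turn": [0,0,0],"gripper": 0.1},
  ],
)

```text
time: 13.4
eef_pos: [0.5768, 0.0883, 0.1582]
tool_rot: [0.27, -3.129, -0.0]
ft_force: [0.5, -0.5, -4.4]
width: 0.0214
gripper_force: 50.0
```

```bash
python3 ov.py m5 1 0
```

```text
[0.57679246 0.08830347 0.15821817] [ 0.54948082 -0.52130031 -4.37992086] 13.4 -1.6882165998511065
rel seat: x 0.01783775336375016 y 1.3274038166028975e-05 z 0.04248834871875092 | horizontal u 0.002233164971024846 v 1.3274038166028975e-05 up 0.04602671176745468
```

View pics/m5.png

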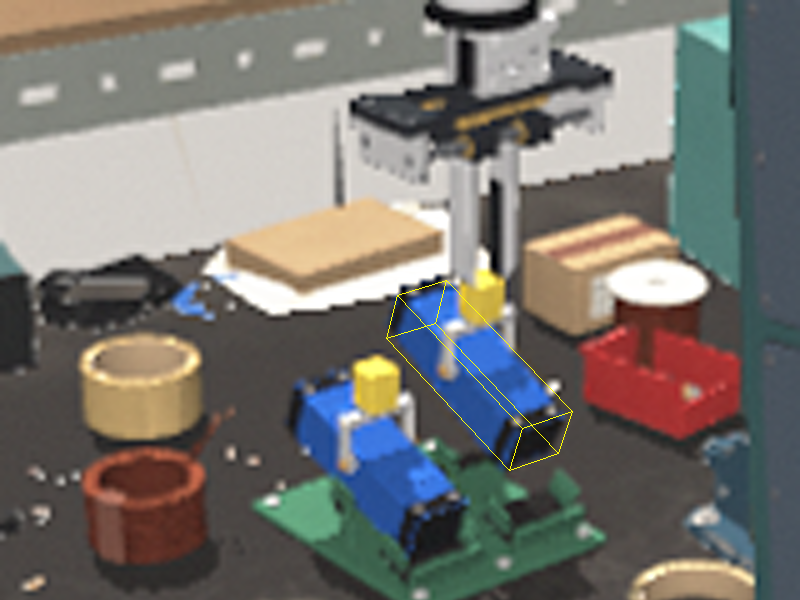

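The picture confirms that B's near end dips at (530,440). The case sits slightly above its predicted outline, so I measure that offset against A's hover picture.

Run:
```python
from h import *
np.set_printoptions(precision=2,suppress=True)
for n,T,x0,x1,y0,y1 in (('m3',(.5592,.178,.155),340,420,290,370),('m5',(.5768,.0883,.1582),445,520,255,330)):
    I=cv2.imread(f'pics/{n}.png');h=cv2.cvtColor(I,cv2.COLOR_BGR2HSV)
    m=cv2.inRange(h[y0:y1,x0:x1],(22,150,110),(32,255,255));m=cv2.morphologyEx(m,cv2.MORPH_OPEN,np.ones((7,7)))
    k=cv2.connectedComponentsWithStats(m);i=1+np.argmax(k[2][1:,4]);c=(k[3][i]+[x0,y0])/5+[250,130]-.5
    print(n,'yellow-pred px',c-proj('scene',np.array(T)+[0,0,.014]),k[2][i])
T=np.array((.5768,.0883,.17));b=proj('scene',T);u=np.array([.985,.171,0]);v=np.array([-.171,.985,0])
print('px per 5mm u,v,z',*[(proj('scene',T+.005*d)-b) for d in (u,v,np.array([0,0,1.]))])
```

```text
m3 yellow-pred px [0.24 0.8 ] [  15   24   44   44 1406]
m5 yellow-pred px [0.47 1.19] [  16   22   43   45 1374]
px per 5mm u,v,z [-0.9  -0.44] [-1.13  0.35] [ 0.   -1.33]
```

B's block is where expected, so the small offset is handle tilt of a few mm and within tolerance. I nudge 2 mm downhill and lower.

>>> move_arm(
  rows=[
    {"travel": [-0.2,0,-1.3],"turn": [0,0,0],"gripper": 0.1},
    {"travel": [-0.2,0,-2.4],"turn": [0,0,0],"gripper": 0.1},
    {"travel": [-0.2,0,-3.2],"turn": [0,0,0],"gripper": 0.1},
    {"travel": [-0.2,0,-3.6],"turn": [0,0,0],"gripper": 0.1},
    {"travel": [-0.2,0,-3.8],"turn": [0,0,0],"gripper": 0.1},
  ],
)

```text
time: 14.08
eef_pos: [0.5754, 0.0883, 0.121]
tool_rot: [-0.27, 3.129, 0.0]
ft_force: [-0.1, -0.7, -2.8]
width: 0.0216
gripper_force: 50.0
```

>>> move_arm(
  rows=[
    {"travel": [0,0,0],"turn": [0,0,0],"gripper": 0.1},
    {"travel": [0,0,-0.1],"turn": [0,0,0],"gripper": 0.1},
    {"travel": [0,0,-0.2],"turn": [0,0,0],"gripper": 0.1},
  ],
)

```text
time: 14.45
eef_pos: [0.5756, 0.0884, 0.1195]
tool_rot: [-0.27, 3.128, 0.0]
ft_force: [0.9, 0.0, -2.2]
width: 0.0213
gripper_force: 50.0
```

>>> move_arm(
  rows=[
    {"travel": [0,0,-0.1],"turn": [0,0,0],"gripper": 0.1},
    {"travel": [0,0,-0.2],"turn": [0,0,0],"gripper": 0.1},
    {"travel": [0,0,-0.2],"turn": [0,0,0],"gripper": 0.1},
  ],
)

```text
time: 14.82
eef_pos: [0.5751, 0.0883, 0.1168]
tool_rot: [-0.27, 3.13, 0.0]
ft_force: [1.5, -0.2, -2.7]
width: 0.0213
gripper_force: 50.0
```

Run:
```python
from h import *
o=get_obs();print(o['eef_pos'],o['ft_force'],o['moment'])
b=viewer.get_image('scene')[:,:,::-1]
cv2.imwrite('pics/m6.png',cv2.resize(b[175:275,290:390],None,fx=6,fy=6,interpolation=cv2.INTER_CUBIC))
```

```text
[0.57511948 0.08834245 0.11682316] [ 1.51284641 -0.23569625 -2.74608617] [ 0.06631525 -0.07341401 -0.02267731]
```

View pics/m6.png

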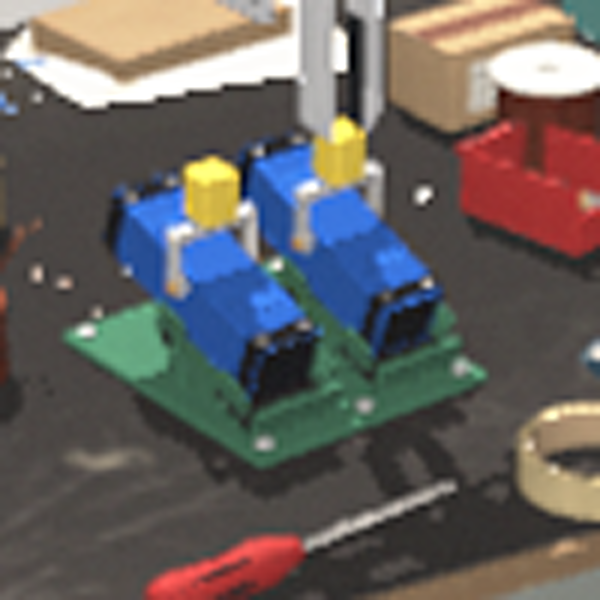

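B is between the cheeks of the right bay, its near end just above the ledge at (400,350). I keep easing down.

>>> move_arm(
  rows=[
    {"travel": [0,0,-0.1],"turn": [0,0,0],"gripper": 0.1},
    {"travel": [0,0,-0.2],"turn": [0,0,0],"gripper": 0.1},
    {"travel": [0,0,-0.2],"turn": [0,0,0],"gripper": 0.1},
  ],
)

```text
time: 15.25
eef_pos: [0.5751, 0.0883, 0.1148]
tool_rot: [0.27, -3.13, -0.0]
ft_force: [0.1, 0.0, -2.0]
width: 0.0217
gripper_force: 50.0
```

>>> move_arm(
  rows=[
    {"travel": [0,0,-0.1],"turn": [0,0,0],"gripper": 0.1},
    {"travel": [0,0,-0.2],"turn": [0,0,0],"gripper": 0.1},
    {"travel": [0,0,-0.2],"turn": [0,0,0],"gripper": 0.1},
  ],
)

```text
time: 15.62
eef_pos: [0.576, 0.0882, 0.1144]
tool_rot: [-0.27, 3.127, -0.001]
ft_force: [-0.2, -1.2, 6.3]
width: 0.0214
gripper_force: 50.0
```

>>> move_arm(
  rows=[
    {"travel": [0,0,0.1],"turn": [0,0,0],"gripper": 0.1},
    {"travel": [0,0,0.1],"turn": [0,0,0],"gripper": 0.5},
    {"travel": [0,0,0.1],"turn": [0,0,0],"gripper": 0.5},
    {"travel": [0,0,0.1],"turn": [0,0,0],"gripper": 0.5},
    {"travel": [0,0,0.1],"turn": [0,0,0],"gripper": 0.5},
  ],
)

```text
time: 16.25
eef_pos: [0.5748, 0.0885, 0.1133]
tool_rot: [0.27, -3.129, -0.0]
ft_force: [0.5, 0.6, -0.4]
width: 0.0469
gripper_force: 0.0
```

>>> move_arm(
  rows=[
    {"travel": [0,0,2],"turn": [0,0,0],"gripper": 0.5},
    {"travel": [0,0,6],"turn": [0,0,0],"gripper": 0.5},
    {"travel": [0,0,10],"turn": [0,0,0],"gripper": 0.5},
    {"travel": [-1,-5,12],"turn": [0,0,0],"gripper": 0.5},
    {"travel": [-2,-10,12],"turn": [0,0,0],"gripper": 0.5},
  ],
)

```text
time: 16.88
eef_pos: [0.556, -0.0123, 0.2365]
tool_rot: [-0.273, 3.125, -0.002]
ft_force: [1.5, -0.4, -0.1]
width: 0.047
gripper_force: 0.0
```

>>> move_arm(
  rows=[
    {"travel": [0,-6,0],"turn": [0,0,0],"gripper": 0.5},
    {"travel": [0,-12,0],"turn": [0,0,0],"gripper": 0.5},
    {"travel": [0,-18,0],"turn": [0,0,0],"gripper": 0.5},
    {"travel": [0,-18,0],"turn": [0,0,0],"gripper": 0.5},
    {"travel": [0,-18,0],"turn": [0,0,0],"gripper": 0.5},
  ],
)

```text
time: 17.5
eef_pos: [0.555, -0.1913, 0.2336]
tool_rot: [0.27, -3.13, -0.002]
ft_force: [0.6, 1.9, 0.1]
width: 0.0471
gripper_force: 0.0
```

Run:
```python
from h import *
np.set_printoptions(precision=4,suppress=True)
a=viewer.get_image('top')[:,:,::-1];b=viewer.get_image('scene')[:,:,::-1]
r=lambda i,f:cv2.resize(i,None,fx=f,fy=f,interpolation=cv2.INTER_CUBIC)
cv2.imwrite('pics/fin.png',np.hstack([r(a[165:265,315:415],4),r(b[180:280,290:390],4)]))
c,u,v=np.array([.577,.134,0]),np.array([np.cos(.172),np.sin(.172),0]),np.array([-np.sin(.172),np.cos(.172),0])
sx=u*np.cos(.349)+np.array([0,0,np.sin(.349)]);sz=-u*np.sin(.349)+np.array([0,0,np.cos(.349)])
hsv=cv2.cvtColor(a,cv2.COLOR_BGR2HSV);m=cv2.inRange(hsv,(105,120,60),(125,255,255))
for sy in (.045,-.045):
    o=c+[0,0,.046]+sy*v
    f=lambda s:cv2.minAreaRect(np.array([proj('top',o+s*sx+x*sx+y*v+z*sz) for x in(-.075,.075) for y in(-.022,.022) for z in (0,.04)]).astype(np.float32))
    P=f(0);M=np.zeros_like(m);cv2.fillPoly(M,[cv2.boxPoints((P[0],(P[1][0]*1.25,P[1][1]*1.25),P[2])).astype(np.int32)],255)
    q=np.argwhere(m&M)[:,::-1].astype(np.float32);print('pred',P,'10mm down',f(-.01)[0],'seen',cv2.minAreaRect(q))
print(get_obs()['time'],get_obs()['eef_pos'])
```

```text
pred ((343.43170166015625, 212.07550048828125), (58.35589599609375, 17.5572509765625), 79.09514617919922) 10mm down (344.1269226074219, 215.7397003173828) seen ((342.55767822265625, 210.2884521484375), (57.658138275146484, 17.45433235168457), 78.69007110595703)
pred ((376.6561279296875, 205.45401000976562), (58.4300422668457, 18.371484756469727), 79.6980209350586) 10mm down (377.3114318847656, 209.12063598632812) seen ((376.2162170410156, 204.29730224609375), (57.86844253540039, 17.755088806152344), 80.53767395019531)
17.6 [ 0.5553 -0.1902  0.234 ]
```

View pics/fin.png

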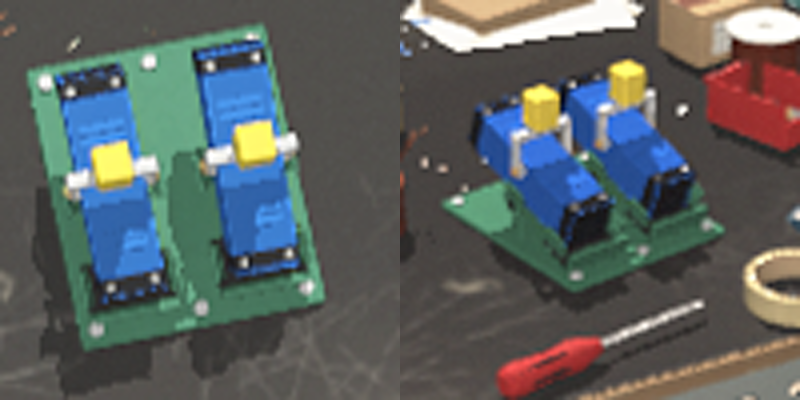

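Both cases lie on the slope in their bays, within about 5 mm of the seat points, and the gripper is clear. I hand in the job.

```bash
python3 -c "
from plant import arm
print(arm.close_job())"
```

```text
the job is handed in; nothing more can be done
None
```

Both cases had the core in the end nearest the robot; each now lies heavy end down in its own bay (A left, B right), let go and within about 5 mm of its seat point by the last picture, and I handed the job in at about 17.6 s without a verdict coming back.

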